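Dock the wide battery pack in the sloping tester

ROBOT

A 6-joint arm with a two-finger parallel gripper is mounted at the origin on the work surface. World frame = base frame: x ahead of the robot, y to its left, z up, the work surface at z = 0. Lengths are in mm, angles in rad, forces in N, time in s.
With the tool pointing down it reaches from about 350 to 775 mm from the base axis. Payload 7.3 kg.
Tool frame: the origin (TCP) lies on the front face of the gripper's body, between the roots of the fingers; the fingertips stand 66 mm ahead of it and the grasp point (between the pads) lies 47 mm ahead of it (bot.tcp_to_grasp is the z of the grasp point in the tool frame, in mm); z points along the fingers, y is the direction in which the jaws open and shut (so a half turn about z gives the same grasp; the last joint's range is limited). The gripper opens to 92 mm and grips with 3 to 60 N. Pads are 19 mm wide; open, the fingers measure 130 mm over their backs; the gripper's body (75 mm by 190 mm) begins 47 mm behind the grasp point.
Start: joints at [1.178, 0.342, 1.524, -0, 1.275, -0.146], TCP at [128.24, 509.11, 292.241] pointing down, gripper open.
Joint ranges: [-2.53, 2.53], [-0.77, 2.02], [0.04, 2.7], [-1, 4.14], [0.28, 2.66], [-3.11, 3.11]. Speed limits (rad/s): [2.57, 2.57, 3.14, 3.14, 3.14, 3.14].

INTERFACE

Orientations are given as [roll, pitch, yaw] about the fixed x, y, z axes, in that order (R = Rz(yaw) Ry(pitch) Rx(roll)).
In Python, from plant import bot gives the robot as it stands.
- The arm moves only by the tool carry_out, never from a script. Its argument "deltas" is a list that holds one entry, the list of rows, each a list of 4 numbers: the shift along the tool's x, y, z in mm, then the turn about the tool's z in units of 5 degrees (1.0 is 5 degrees). A call has 1 to 20 rows; each row is the pose to reach, as a shift and turn from the pose commanded when the call began, along the tool's axes at that moment; what a row does not reach only later rows make up. A row lasts 1/10 s, in which the tool goes at most 50 mm and 8.59 degrees, less where a joint would pass 70% of its speed; a pose out of reach is approached as far as the arm can. A call with a gripper value outside its range is refused whole. "fingers" is the finger opening in mm, from 0 to 91.8, set as the call begins (left out, the last holds). The fingers move at their own pace and stop on an object; the grip force is fixed at half the most. Time passes only in rows, so rows that repeat a pose let the fingers close. It gives the time, the measured TCP pose, the force and the opening at its end, in the units of the state.
- bot.get_obs(): the state, without advancing time (a new reading comes with each control period).
- bot.capture(name): name is "scene" or "top"; returns (picture, depth): 420x560x3 uint8, blue, green, red; 420x560 float32, mm along the optical axis (not along the pixel's ray), 0 where there is no reading.
- bot.camera_model(name): a dict with "K" (3x3 intrinsics, pixels), "distortion" ([k1, k2, p1, p2, k3] as OpenCV has them; the pictures are not rectified), "camera_from_world" (4x4, takes a point from world to camera coordinates). Camera axes: x right, y down, z forward; pixel columns grow to the right and rows downward; lengths in mm; the calibration is good to about 2 mm. A picture is of the moment at which its call begins. camera_model takes no time and is no camera call.
- bot.close_job(): hands the job in, once; it reports no verdict.
The state is a dict: "time": time; "joint_positions": joint angles; "dq": joint speeds; "tau": joint torques, N m; "tool_pos": TCP position; "tcp_rot": TCP orientation; "contact_force": force on the tool from outside, world axes, zero at the start; "moment": the same for the moment, N m; "grip_width": finger opening in mm.
Only numpy, scipy, OpenCV 4.12 (cv2) and the standard library are available. Lean on these libraries where they do the work, as an engineer would, in place of code of your own. Each camera call takes 0.05 s, during which the arm holds its last target. There are 200 camera calls.

TASK

Take the wider of the two flat battery packs out of its stand and slide it, terminal edge first, down into the sloping slot of the tester dock until it is fully home on the slot's floor, then let go of it. Leave the narrower pack standing in its stand and do not knock the other things on the bench about.

Things in the scene. Friction and masses are not known exactly. Their poses are not given: they have to be found in the camera images.
- wide_pack: The pack to dock: a plain grey slab 14 mm thick (its x), 110 mm wide (its y), 120 mm tall (its z), 0.25 to 0.45 kg, with small brass terminals on its faces at the lower (terminal) edge. Origin: centre of its lower edge face; z points up to the top edge. It stands upright in one of the two stands, its foot 10 mm above the bench. Either broad face may face either way in the slot.
- narrow_pack: The pack to leave alone: same grey slab but only 76 mm wide (14 mm thick, 120 mm tall), origin and axes alike. It stands in the other stand.
- stand_a: Fixed dark steel stand, base 70 x 140 mm and 10 mm thick, with two 130 mm long side plates up to 45 mm height forming a groove 17 mm wide along its y, closed by end stops 116 mm apart. Origin: centre of its underside, z up. Holds the wide pack upright; lift it straight up. The two stands swap places from start to start.
- stand_b: A second stand, the same as stand_a, holding the narrow pack.
- dock: Fixed tester dock, base plate 170 (x) x 200 (y) x 12 mm, with a 70 mm high black case behind (+x of) the slot. Origin on the bench under the centre of the slot's floor; z up; x points away from the robot side, to the case. Its yaw varies.
- slot: The dock's sloping slot. Origin: centre of its floor, 36 mm above the bench. z points up out of the slot along its walls, leaning 0.45 rad (26 degrees) from vertical to the robot side (dock's -x); y runs along the slot, x across it to the upper wall. Walls 17 mm apart, 180 mm long, 60 mm high; lips flare above them to 69 mm. Home, the pack stands on the floor, about 1.5 mm off centre to -x.
- mouth (a point): Centre of the slot's mouth between the flared lips, 69 mm above the slot's floor along its slope; the lips are about 28 mm apart here and narrow to 17 mm at 60 mm. Axes as the slot's.
- guide_line (a point): In the slot, 48 mm above its floor: the level of the tops of two aluminium side guides, each 24 mm long, that leave a 113 mm opening for the pack. The opening's centre lies up to 8 mm to either side of this point along y; the shift is not measured: find it by touch (on a guide, the pack stops at this level) or look from above.
- contact (a joint): Sprung brass shoe on the slot's upper wall, 60 mm long, with a ramp from 40 down to 22 mm above the floor; m pressed in (0 = out, about 0.003 with the pack in). It presses the pack on the lower wall with about 5 N, so from about 35 mm above the floor the pack meets drag, does not slide down by itself, and must be pushed home with some 5 to 15 N until it stops.
- bit_case: Yellow flat bit case, 90 x 140 x 18 mm, on the bench; a bystander.
- screwdriver: Orange-handled screwdriver, 190 mm, lying; a bystander.
- solder_spool: White solder spool, 60 mm across, 48 mm high; a bystander.
- tape_roll: Roll of paper tape lying flat, 100 mm across, 25 mm high; a bystander.
- spray_can: White can, 54 mm across, 150 mm high, standing; a bystander.
- wrench: Steel wrench, 170 mm, lying; a bystander.

How it is judged:
By the outcome, as a careful person would: the job done as asked, in the order asked, and still so for the second after the job is handed in, with the robot touching nothing.
It also fails if it takes over 58 s, if anything falls off the work surface, if the arm or the gripper's body presses on something with over 40 N, if the wrist force passes 120 N, or if a joint passes its speed limit or range.

## Working session

There is one attempt and no reset: what is moved stays moved. The work goes in short steps, Python scripts to look and compute and a tool call to move; the robot and the scene stay as the last step left them, time stands still between calls to the robot, and variables do not carry over. Pictures are saved under pics/ and viewed, about 8 in all and at most 12, crops included, and the job is handed in when it is done.

Besides the shell and the picture viewer there is one more tool, called as name([rows], argument=value, ...), one row to a line, values as JSON. carry_out: Moves the arm, as the interface text tells. Its arguments: {"type":"object","properties":{"deltas":{"type":"array","items":{"type":"array","items":{"type":"array","items":{"type":"number"}}}},"fingers":{"type":"number"}},"required":["deltas"]}

```bash
ls; mkdir -p pics
python3 - <<'E'
from plant import bot
import cv2,numpy as np
np.set_printoptions(precision=4,suppress=True)
print(bot.get_obs())
for n in("scene","top"):
    p,d=bot.capture(n); cv2.imwrite(f"pics/{n}0.png",p); np.save(f"pics/{n}0.npy",d)
    m=bot.camera_model(n); print(n,m)
E
```

```text
pics
{'time': 0.0, 'joint_positions': array([ 1.178 ,  0.3427,  1.525 , -0.    ,  1.2754, -0.146 ]), 'dq': array([ 0.0004, -0.0002, -0.0011,  0.002 , -0.0004,  0.0001]), 'tau': array([ -0.0021, -43.1247, -24.4223,   0.0718,   0.0557,  -0.0001]), 'tool_pos': array([128.1297, 508.8066, 291.5569]), 'tcp_rot': array([-3.1401, -0.0002,  2.8948]), 'contact_force': array([ 0.7232, -0.3319,  0.2018]), 'moment': array([-0.0057,  0.033 , -0.0383]), 'grip_width': 91.42617460847526}
scene {'K': array([[448.2561,   0.    , 279.5868],
       [  0.    , 448.2561, 206.907 ],
       [  0.    ,   0.    ,   1.    ]]), 'distortion': array([-0.0345,  0.    ,  0.    ,  0.    ,  0.    ]), 'camera_from_world': array([[  -0.3061,    0.9518,    0.0162,  126.2922],
       [   0.7604,    0.2547,   -0.5974, -353.4439],
       [  -0.5728,   -0.1706,   -0.8018, 1295.0089],
       [   0.    ,    0.    ,    0.    ,    1.    ]])}
top {'K': array([[438.3273,   0.    , 282.3904],
       [  0.    , 438.3273, 207.3123],
       [  0.    ,   0.    ,   1.    ]]), 'distortion': array([-0.0936,  0.    ,  0.    ,  0.    ,  0.    ]), 'camera_from_world': array([[   0.0766,   -0.9971,    0.004 ,  -12.0709],
       [  -0.972 ,   -0.0756,   -0.2223,  559.4881],
       [   0.222 ,    0.0131,   -0.975 , 1038.8354],
       [   0.    ,    0.    ,    0.    ,    1.    ]])}
```

View pics/top0.png

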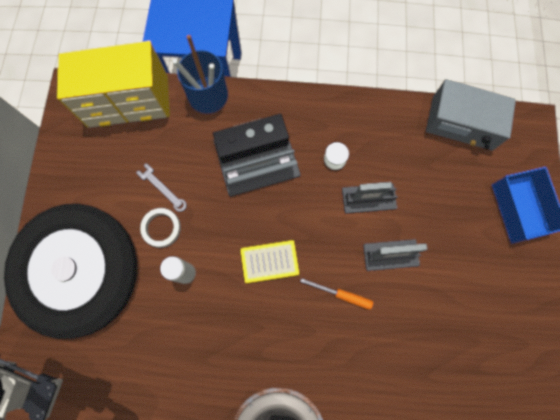

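View pics/scene0.png

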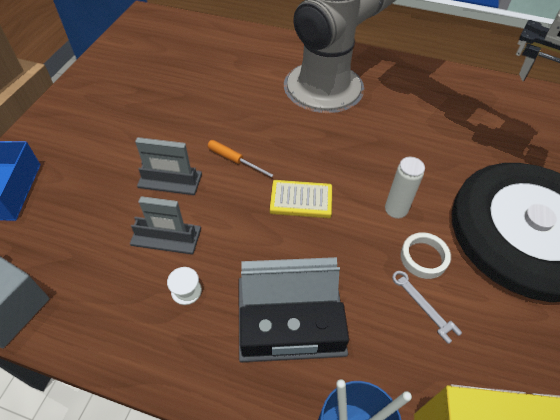

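Top view: wide pack in the stand near (393,255), narrow pack at (371,195), dock at (258,155) with the slot on its lower side. The tool can't tilt, so I'll enter the mouth upright, let the pack lean inside loosely open fingers, then push it home from above.

```bash
cat > h.py <<'E'
import cv2,numpy as np
from plant import bot
np.set_printoptions(precision=2,suppress=True)
def cloud(n,d,cam=None):
    m=bot.camera_model(n); h,w=d.shape
    v,u=np.mgrid[0:h,0:w]
    p=cv2.undistortPoints(np.stack([u,v],-1).reshape(-1,1,2).astype(float),m["K"],m["distortion"]).reshape(h,w,2)
    c=np.dstack([p*d[...,None],d]); T=m["camera_from_world"]
    P=(c-T[:3,3])@T[:3,:3]; P[d==0]=np.nan
    return P
def pix(n,pts):
    m=bot.camera_model(n);T=m["camera_from_world"]
    return cv2.projectPoints(np.array(pts,float).reshape(-1,3),cv2.Rodrigues(T[:3,:3])[0],T[:3,3],m["K"],m["distortion"])[0].reshape(-1,2)
def rect(P):
    r=cv2.minAreaRect(P[:,:2].astype(np.float32)); return np.array(r[0]),r[1],r[2],P[:,2].mean()
E
python3 - <<'E'
from h import *
for n in("top","scene"):
    P=cloud(n,np.load(f"pics/{n}0.npy"))
    print(n,"table z",np.nanmedian(P[...,2]))
    # packs: tops
    X,Y,Z=P[...,0],P[...,1],P[...,2]
    c=P[255,393] if n=="top" else P[160,165]
    print(c)
    m=(Z>122)&(Z<138)&(X>250)&(X<620)&(Y<0)&(Y>-450)
    k,l,s,ce=cv2.connectedComponentsWithStats(m.astype(np.uint8))
    for i in range(1,k):
        if s[i,4]>15: print(" top",s[i],rect(P[l==i]))
    for lo,hi in((4,16),(38,50),(60,78)):
        m=(Z>lo)&(Z<hi)&(X>250)&(X<750)&(Y<250)&(Y>-450)
        k,l,s,ce=cv2.connectedComponentsWithStats(m.astype(np.uint8))
        for i in range(1,k):
            if s[i,4]>60: print(lo,hi,s[i],rect(P[l==i]))
E
```

```text
top table z -0.22446526875901346
[ 460.02 -252.07   58.19]
 top [360 184  32   7 173] (array([ 613.82, -188.59]), (15.08646297454834, 76.11605072021484), 9.422846794128418, np.float64(129.14288309923418))
 top [380 244  47  11 275] (array([ 467.39, -257.03]), (14.645413398742676, 110.12242126464844), 10.365849494934082, np.float64(129.71809848140967))
4 16 [ 213  139   88   58 1286] (array([703.27, 114.33]), (169.94284057617188, 204.92141723632812), 20.38402557373047, np.float64(11.253020867439094))
4 16 [325 154  21  15  82] (array([706.94, -96.18]), (57.888397216796875, 31.1865177154541), 73.63861083984375, np.float64(6.807729579514333))
4 16 [342 186  55  28 591] (array([ 615.65, -197.62]), (72.19660949707031, 143.4934539794922), 9.19863224029541, np.float64(9.659730037006957))
4 16 [364 240  56  30 805] (array([ 468.9 , -259.72]), (71.51007080078125, 143.18655395507812), 8.338166236877441, np.float64(9.796119213995523))
38 50 [326 143  23  21 349] (array([ 719.97, -100.82]), (57.578224182128906, 57.62422180175781), 51.23441696166992, np.float64(47.22129684530565))
38 50 [221 147 
[... 2420 characters left out ...]
ay([688.7 , 109.34]), (10.971845626831055, 178.83688354492188), 20.823440551757812, np.float64(43.88138569773577))
60 78 [141 158  49  11 250] (array([ 473.28, -254.9 ]), (13.347050666809082, 109.93397521972656), 15.844575881958008, np.float64(68.89701896611729))
60 78 [145 216  38  11 177] (array([ 619.27, -185.07]), (13.219595909118652, 75.380859375), 17.289384841918945, np.float64(69.37219685555272))
60 78 [242 279  97  15 830] (array([677.09, 104.78]), (14.601295471191406, 180.1788787841797), 20.93588638305664, np.float64(68.9321539579387))
60 78 [ 240  302  109   41 2331] (array([742.1 , 130.78]), (74.27497863769531, 191.1439971923828), 19.037595748901367, np.float64(69.60403565989017))
```

Run:
```python
import cv2
p=cv2.imread("pics/top0.png");a=cv2.resize(p[105:205,200:310],None,fx=4,fy=4,interpolation=3)
b=cv2.resize(p[175:275,335:435],None,fx=4,fy=4,interpolation=3)
cv2.imwrite("pics/crop1.png",cv2.hconcat([a[:, :400],b]))
```

```text
(no output)
```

View pics/crop1.png

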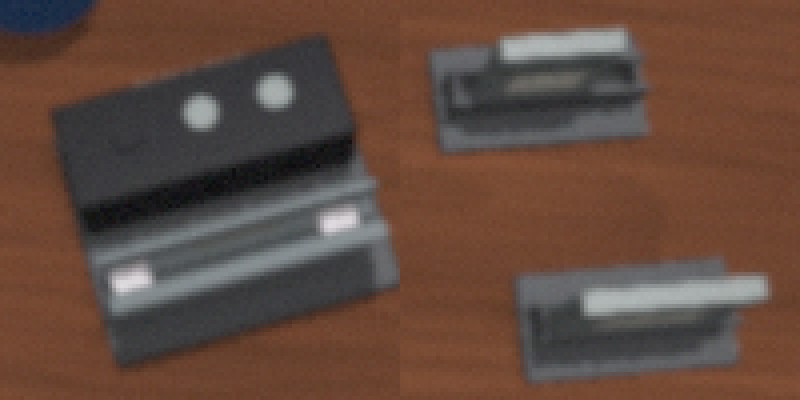

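Crop shows the two bright side guides in the slot, at top-picture pixels (233,174) and (285,160). Now a dock profile and guide midpoint.

Run:
```python
from h import *
for n in("top","scene"):
    P=cloud(n,np.load(f"pics/{n}0.npy")); img=cv2.imread(f"pics/{n}0.png")
    X,Y,Z=P[...,0],P[...,1],P[...,2]
    # yaw from case top
    m=(Z>66)&(Z<73)&(abs(X-743)<70)&(abs(Y-130)<120)
    c,s,a,_=rect(P[m]); print(n,c,s,a)
    yaw=np.radians(20.9); R=np.array([[np.cos(yaw),np.sin(yaw)],[-np.sin(yaw),np.cos(yaw)]])
    q=(P[...,:2]-[690,112])@R.T
    ok=(abs(q[...,1])<100)&(abs(q[...,0])<140)&(Z>2)
    for lo in range(-70,20,4):
        k=ok&(abs(q[...,1])<85)&(q[...,0]>=lo)&(q[...,0]<lo+4)
        if k.sum()>5: print(lo, k.sum(), np.percentile(Z[k],[5,50,95]))
    k=ok&(Z>86); print("lips>86",rect(P[k]),Z[k].max(), "q x",np.percentile(q[...,0][k],[2,50,98]),"q y",np.percentile(q[...,1][k],[1,99]))
    k=ok&(Z>8)&(Z<16); print("base q y",np.percentile(q[...,1][k],[1,99]),"x",np.percentile(q[...,0][k],[1,99]))
    if n=="top":
        g=img.min(2)>190; g[:150]=0; g[185:]=0; g[:,:222]=0; g[:,296:]=0
        kk,l,st,ce=cv2.connectedComponentsWithStats(g.astype(np.uint8))
        for i in range(1,kk):
            if st[i,4]>8: print("guide",st[i],ce[i],np.nanmedian(P[l==i],0),np.nanmedian(q[l==i],0), np.nanmin(q[l==i],0),np.nanmax(q[l==i],0))
```

```text
top [716.13 118.42] (136.2098388671875, 189.81680297851562) 21.00704574584961
-70 120 [ 3.24 10.   13.79]
-66 102 [ 7.76 11.62 15.1 ]
-62 170 [10.09 87.77 93.52]
-58 188 [ 8.3  16.56 92.66]
-54 177 [ 8.56 16.99 89.77]
-50 149 [ 9.22 13.41 87.71]
-46 119 [ 8.24 12.83 79.57]
-42 157 [ 8.32 13.31 77.91]
-38 76 [ 8.45 65.   82.11]
-34 245 [ 54.25  97.35 106.37]
-30 118 [ 42.15 103.78 107.4 ]
-26 30 [32.14 36.36 61.01]
-22 78 [29.56 33.85 46.9 ]
-18 59 [31.17 34.23 38.27]
-14 27 [32.56 63.36 67.18]
-10 29 [52.12 55.46 59.17]
-6 20 [44.36 47.83 51.09]
-2 27 [35.38 39.14 42.84]
10 79 [ 8.72 11.97 14.76]
14 88 [ 7.26 10.83 14.92]
18 556 [11.23 40.49 68.24]
lips>86 (array([650.37,  92.79]), (35.30949401855469, 180.10084533691406), 21.120712280273438, np.float64(95.25164695400944)) 109.74841926612585 q x [-60.92 -48.52 -26.74] q y [-92.21  84.75]
base q y [-98.34  95.81] x [-69.67  55.38]
guide [281 158   8   5  26] [284.31 160.15] [678.83  36.17  77.32] [-37.81 -67.12] [-42.8 -77.4] [-33.75 -58.18]
guide [229 173   8   5  23] [232.39 175.09] [629.23 163.91  77.31] [-39.07  69.79] [-41.7   60.11] [-35.58  78.39]
scene [726.6  124.23] (115.69026184082031, 189.17300415039062) 21.237037658691406
-62 72 [88.67 90.3  92.83]
-58 216 [87.18 89.81 92.33]
-54 222 [85.33 88.13 90.66]
-50 301 [79.74 84.17 88.38]
-46 80 [79.17 81.23 84.58]
-34 44 [102.69 104.21 105.82]
-30 480 [ 91.07  98.57 106.54]
-26 379 [82.91 88.4  94.28]
-22 361 [74.26 79.98 85.68]
-18 367 [65.32 71.77 77.73]
-14 347 [57.49 63.85 69.42]
-10 381 [13.68 54.89 61.3 ]
-6 478 [11.65 45.34 52.  ]
-2 320 [34.11 39.11 45.26]
2 24 [35.26 37.14 39.07]
18 30 [66.83 67.67 69.39]
lips>86 (array([653.94,  95.27]), (42.35919952392578, 179.67050170898438), 21.34598159790039, np.float64(93.19009563832054)) 108.36129239395109 q x [-59.23 -28.75 -22.38] q y [-90.8   85.93]
base q y [-98.96  96.91] x [-58.4  102.02]
```

```bash
cat >> h.py <<'E'
def delta(pos,yaw,ref=None):
    """tool-frame row to reach world pos/yaw from ref (pos,yaw) or the measured pose, tool pointing down"""
    o=bot.get_obs(); p0,a=ref or (o["tool_pos"],o["tcp_rot"][2])
    c,s=np.cos(a),np.sin(a); R=np.array([[c,s,0],[s,-c,0],[0,0,-1]])
    t=-np.degrees((yaw-a+np.pi)%(2*np.pi)-np.pi)/5
    return np.r_[R.T@(np.array(pos,float)-p0),t]
E
python3 - <<'E'
from h import *
r=(np.array([128.24,509.11,292.24]),2.895)
print(delta([450,200,292.24],1.749+.5,r),delta([468,-257,292.24],1.749,r))
E
```

```text
[-387.48 -221.22    0.      7.4 ] [-516.49 -660.      0.     13.13]
```

carry_out([
  [[-40,-22,0,0.7],[-80,-45,0,1.5],[-120,-68,0,2.2],[-160,-90,0,3],[-200,-113,0,3.7],[-240,-136,0,4.5],[-280,-160,0,5.2],[-320,-182,0,6],[-355,-205,0,6.7],[-387,-221,0,7.4],[-400,-265,0,8],[-412,-309,0,8.6],[-425,-353,0,9.2],[-438,-397,0,9.8],[-451,-441,0,10.4],[-464,-485,0,11],[-477,-529,0,11.6],[-490,-573,0,12.2],[-503,-617,0,12.8],[-516.5,-660,0,13.13]],
], fingers=50)

```text
time: 2.1
tool_pos: [467.4, -259.0, 291.9]
tcp_rot: [-3.141, -0.001, 1.747]
contact_force: [1.2, 0.5, -1.0]
grip_width: 49.8
```

carry_out([
  [[0,0,0,0],[0,0,0,0]],
])

```text
time: 2.3
tool_pos: [467.4, -257.6, 291.4]
tcp_rot: [-3.141, -0.002, 1.747]
contact_force: [-0.1, 0.6, 0.2]
grip_width: 49.9
```

carry_out([
  [[0,0,30,0],[0,0,70,0],[0,0,100,0],[0,0,120,0],[0,0,131,0],[0,0,131,0]],
])

```text
time: 2.9
tool_pos: [467.5, -255.6, 160.2]
tcp_rot: [-3.14, -0.002, 1.751]
contact_force: [-0.0, 0.4, 0.1]
grip_width: 50.4
```

carry_out([
  [[0,0,0,0],[0,0,0,0],[0,0,0,0],[0,0,0,0],[0,0,0,0],[0,0,0,0]],
], fingers=5)

```text
time: 3.5
tool_pos: [467.9, -257.2, 161.5]
tcp_rot: [3.141, 0.0, 1.749]
contact_force: [-0.8, 0.8, 2.6]
grip_width: 13.7
```

Gripped at 13.7 mm. Lift straight up.

carry_out([
  [[0,0,-10,0],[0,0,-30,0],[0,0,-60,0],[0,0,-100,0],[0,0,-140,0],[0,0,-160,0],[0,0,-160,0],[0,0,-160,0]],
])

```text
time: 4.3
tool_pos: [467.4, -256.8, 320.4]
tcp_rot: [-3.141, -0.001, 1.749]
contact_force: [0.3, 0.6, -3.4]
grip_width: 14.1
```

Run:
```python
from h import *
p,d=bot.capture("scene"); cv2.imwrite("pics/s1.png",p)
P=cloud("scene",d)
o=bot.get_obs(); print(o["tool_pos"],o["tcp_rot"],o["contact_force"],o["moment"],o["grip_width"])
# dock target: mouth waiting position (origin = C + 20.9 along dock x)
C=np.array([654.,100.]); y=np.radians(21.1); ex=np.array([np.cos(y),np.sin(y)]); O=C+20.9*ex
M=O-26.5*ex; print("origin",O,"entry",M)
print(delta([*M,330],y+np.pi/2,(np.array([467.9,-257.4,320.5]),1.749)))
```

```text
[ 467.25 -256.64  319.57] [-3.14 -0.    1.75] [ 0.46 -0.31 -2.72] [-0.08 -0.02 -0.  ] 13.485976127162496
origin [673.5  107.52] entry [648.78  97.98]
[317.69 241.01  -9.5   -2.18]
```

View pics/s1.png

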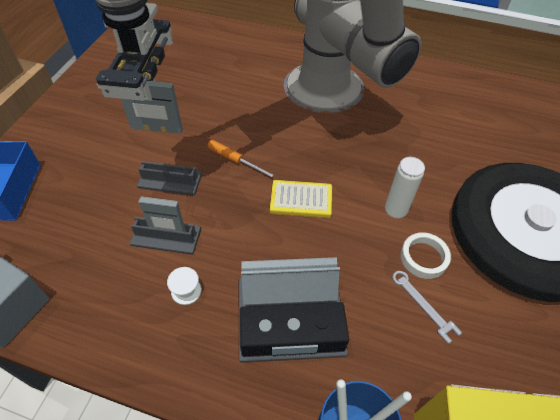

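The pack hangs cleanly in the gripper at (150,105), and the narrow pack still stands. Move above the mouth.

carry_out([
  [[20,15,0,0],[50,38,0,-0.3],[85,64,0,-0.6],[120,91,0,-0.9],[155,118,0,-1.2],[190,144,0,-1.4],[225,171,0,-1.6],[260,197,0,-1.8],[285,216,0,-2],[305,231,0,-2.1],[317.7,241,0,-2.18],[317.7,241,0,-2.18],[317.7,241,0,-2.18],[317.7,241,0,-2.18]],
])

```text
time: 5.75
tool_pos: [648.3, 97.4, 320.2]
tcp_rot: [-3.14, -0.0, 1.938]
contact_force: [-0.2, -0.9, -4.0]
grip_width: 13.8
```

carry_out([
  [[0,0,20,0],[0,0,40,0],[0,0,48,0],[0,0,48,0],[0,0,48,0]],
])

```text
time: 6.25
tool_pos: [649.0, 97.8, 274.1]
tcp_rot: [3.14, 0.0, 1.939]
contact_force: [1.5, 0.4, -3.4]
grip_width: 13.7
```

Run:
```python
from h import *
p,d=bot.capture("scene"); q,e=bot.capture("top")
o=bot.get_obs(); print(o["tool_pos"],o["tcp_rot"],o["contact_force"],o["grip_width"])
a=cv2.resize(p[190:340,200:400],(800,600),interpolation=3); cv2.imwrite("pics/s2.png",a)
for n,d in(("scene",d),("top",e)):
    P=cloud(n,d); y=np.radians(21.1); ex=np.array([np.cos(y),np.sin(y)]); ey=np.array([-ex[1],ex[0]])
    w=P[...,:2]-[673.5,107.5]; qx,qy,Z=w@ex,w@ey,P[...,2]
    for lo in range(115,240,10):
        k=(Z>lo)&(Z<lo+10)&(abs(qx+26.5)<25)&(abs(qy)<75)
        if k.sum()>6: print(n,lo,k.sum(),"qx",np.percentile(qx[k],[5,50,95]),"qy",np.percentile(qy[k],[1,99]))
```

```text
[649.14  98.14 274.57] [3.14 0.   1.94] [ 1.03 -0.82 -2.37] 13.552319137641557
scene 115 21 qx [-20.72 -20.31 -19.19] qy [-39.76  33.09]
scene 125 174 qx [-20.85 -19.67 -18.66] qy [-54.69  52.67]
scene 135 77 qx [-20.73 -19.59 -18.46] qy [-54.58  52.33]
scene 145 41 qx [-20.88 -20.01 -19.06] qy [-54.44 -31.7 ]
scene 155 43 qx [-21.04 -19.92 -18.77] qy [-54.28 -31.82]
scene 165 40 qx [-20.69 -19.76 -18.74] qy [-54.13 -31.93]
scene 175 46 qx [-21.13 -19.65 -18.68] qy [-54.03 -32.02]
scene 185 46 qx [-20.84 -19.84 -18.75] qy [-54.71 -32.11]
scene 195 51 qx [-21.1  -20.08 -18.84] qy [-55.28 -32.15]
scene 205 48 qx [-21.08 -19.87 -19.01] qy [-55.13 -32.24]
scene 215 52 qx [-20.81 -19.84 -18.76] qy [-55.03  52.64]
scene 225 90 qx [-21.09 -19.69 -18.71] qy [-54.75  53.48]
scene 235 171 qx [-31.64 -22.84 -19.15] qy [-54.57  54.02]
```

View pics/s2.png

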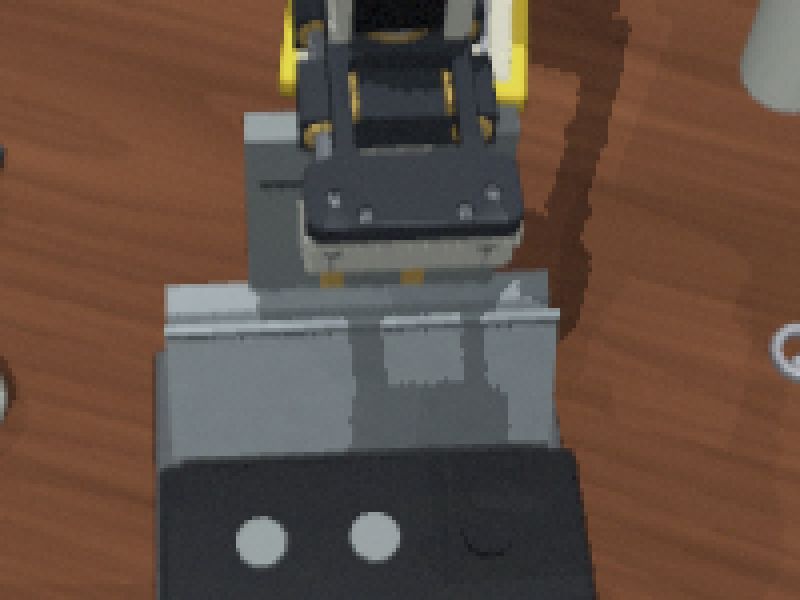

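The upright pack hangs over the mouth, bottom edge at about crop row 275, just ahead of the upper lip (row 320). Descend in gentle steps.

carry_out([
  [[0,0,8,0],[0,0,14,0],[0,0,18,0],[0,0,20,0],[0,0,22,0],[0,0,24,0],[0,0,26,0],[0,0,26,0]],
])

```text
time: 7.15
tool_pos: [648.6, 98.3, 246.9]
tcp_rot: [-3.141, -0.0, 1.939]
contact_force: [0.3, -0.5, -2.8]
grip_width: 13.7
```

carry_out([
  [[0,0,2,0],[0,0,4,0],[0,0,6,0],[0,0,8,0],[0,0,8,0]],
])

```text
time: 7.65
tool_pos: [648.8, 98.4, 239.3]
tcp_rot: [3.141, -0.0, 1.939]
contact_force: [0.5, -0.7, -2.6]
grip_width: 13.5
```

carry_out([
  [[0,0,1,0],[0,0,2,0],[0,0,3,0],[0,0,3,0],[0,0,3,0]],
])

```text
time: 8.15
tool_pos: [649.4, 98.5, 238.5]
tcp_rot: [3.138, 0.001, 1.939]
contact_force: [-0.9, 0.6, 7.2]
grip_width: 13.8
```

carry_out([
  [[0,0,0,0],[0,-1,0,0],[0,-3,0,0],[0,-6,0,0],[0,-9,0,0],[0,-12,0,0],[0,-15,0,0],[0,-18,0,0],[0,-18,0,0]],
], fingers=40)

```text
time: 9.05
tool_pos: [631.5, 91.7, 236.3]
tcp_rot: [-3.141, -0.0, 1.939]
contact_force: [-0.1, -0.6, -0.4]
grip_width: 40.1
```

Run:
```python
from h import *
p,d=bot.capture("scene")
o=bot.get_obs(); print(o["tool_pos"],o["contact_force"],o["grip_width"])
cv2.imwrite("pics/s3.png",cv2.resize(p[190:340,200:400],(800,600),interpolation=3))
```

```text
[631.77  91.76 236.31] [-0.43 -0.08  1.49] 39.99069231623597
```

View pics/s3.png

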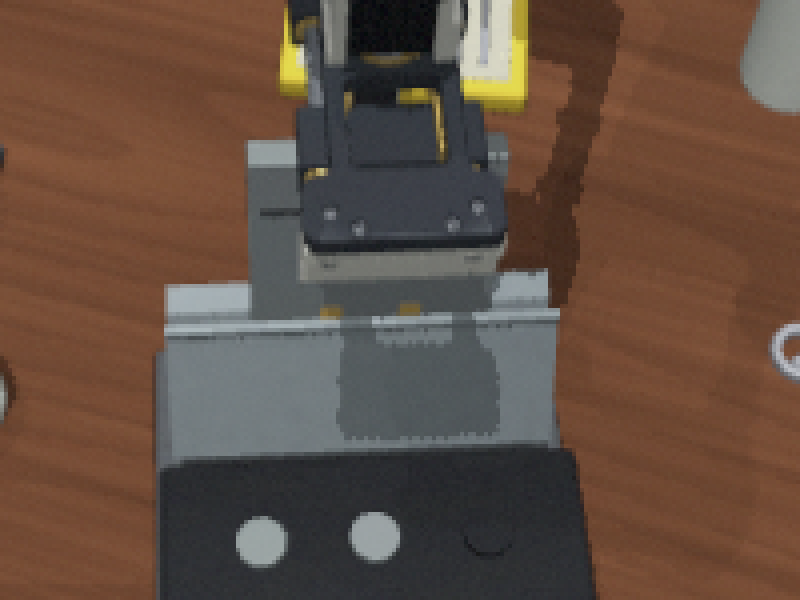

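The pack stands in the mouth between the opened fingers, terminals now just at the lip (row 312). Continue tipping it toward the robot.

carry_out([
  [[0,-3,0,0],[0,-6,0,0],[0,-9,0,0],[0,-12,0,0],[0,-15,0,0],[0,-18,0,0],[0,-20,0,0],[0,-20,0,0]],
], fingers=44)

```text
time: 9.9
tool_pos: [613.0, 84.5, 236.2]
tcp_rot: [-3.141, -0.0, 1.939]
contact_force: [-0.3, 0.2, -0.4]
grip_width: 44.3
```

```bash
cat >> h.py <<'E'
ya=np.radians(21.1); EX=np.array([np.cos(ya),np.sin(ya)]); EY=np.array([-EX[1],EX[0]])
def prof(tag,bands=range(70,240,12)):
    p,d=bot.capture("scene"); o=bot.get_obs(); print(o["time"],o["tool_pos"],o["contact_force"],o["grip_width"])
    P=cloud("scene",d); w=P[...,:2]-[673.5,107.5]; qx,qy,Z=w@EX,w@EY,P[...,2]
    for lo in bands:   # back (+x) face of the pack left of the gripper
        k=(Z>lo)&(Z<lo+12)&(abs(qx+50)<45)&(qy<-34)&(qy>-70)
        if k.sum()>6: print(lo,k.sum(),"qx",np.percentile(qx[k],[5,50,95]),"qy min",np.percentile(qy[k],1), "zmax",Z[k].max())
    cv2.imwrite(f"pics/{tag}.png",cv2.resize(p[190:340,200:400],(800,600),interpolation=3))
    return P,p
E
python3 -c "
from h import *
prof('s4')"
```

```text
9.95 [613.24  84.6  236.31] [-1.24 -0.77 -0.24] 43.88500083431078
70 13 qx [-31.32 -29.08 -18.44] qy min -68.34123096191793 zmax 81.82098316287167
82 157 qx [-40.24  -9.93  -5.45] qy min -69.90654443895562 zmax 93.91190573568207
94 151 qx [-25.59 -12.58  -9.35] qy min -69.12910090769205 zmax 105.8544589098349
106 88 qx [-32.5  -28.62 -11.01] qy min -62.85396637609648 zmax 117.92140345307402
118 78 qx [-39.09 -35.47 -32.14] qy min -54.42322013094578 zmax 129.73697682572717
130 80 qx [-45.48 -42.17 -38.27] qy min -54.04993349415849 zmax 141.9326932255929
142 74 qx [-52.12 -48.54 -44.98] qy min -53.628248811854846 zmax 153.86953199030785
154 76 qx [-59.32 -55.   -51.73] qy min -54.65615904954937 zmax 165.9793238291931
166 79 qx [-64.79 -61.57 -58.03] qy min -54.420593629916006 zmax 177.8945067638431
178 86 qx [-71.39 -68.26 -63.89] qy min -54.10670225261608 zmax 189.9543970598936
190 86 qx [-84.41 -75.1  -70.54] qy min -53.695099095866304 zmax 197.26078623719673
238 10 qx [-88.76 -31.51 -12.44] qy min -35.10542380137714 zmax 249.87427824492278
```

carry_out([
  [[0,-2,0,0],[0,-5,0,0],[0,-8,0,0],[0,-8,0,0],[0,-8,0,0]],
], fingers=70)

```text
time: 10.45
tool_pos: [605.8, 81.7, 236.4]
tcp_rot: [3.141, -0.0, 1.939]
contact_force: [0.7, -1.1, 0.6]
grip_width: 69.6
```

```bash
python3 -c "
from h import *
prof('s4',range(106,202,12))"
```

```text
10.5 [605.85  81.74 236.3 ] [-0.27  0.03 -0.33] 69.80636181474301
106 98 qx [-35.73 -30.98 -12.1 ] qy min -59.239409894175424 zmax 117.99030689508902
118 79 qx [-43.27 -39.19 -35.27] qy min -54.22084856496274 zmax 129.8995391688657
130 84 qx [-51.6  -46.99 -42.47] qy min -53.83680769401582 zmax 141.84320236369257
142 73 qx [-58.24 -54.51 -50.73] qy min -53.423862942460985 zmax 153.57522297916083
154 87 qx [-67.03 -61.7  -57.88] qy min -54.44140931238021 zmax 165.9500496165528
166 101 qx [-80.26 -70.27 -65.69] qy min -54.239510620083784 zmax 177.90052024258858
```

Pack has passed the guide level (bottom about s≈39 mm) but over-leans at ~33°. I'll straddle it with wide-open fingers: robot-side finger rights it, palm pushes it gently down along the slope.

carry_out([
  [[0,4,0,0],[0,9,0,0],[0,15,0,0],[0,20,0,0],[0,23,0,0],[0,23,10,0],[0,23,20,0],[0,23,30,0],[0,23,40,0],[0,23,44,0],[0,23,44,0]],
], fingers=91.8)

```text
time: 11.6
tool_pos: [626.9, 90.0, 191.2]
tcp_rot: [-3.14, -0.001, 1.939]
contact_force: [0.1, 0.8, 0.6]
grip_width: 92.1
```

carry_out([
  [[0,2,0,0],[0,4,0,0],[0,6,0,0],[0,8,0,0],[0,10,0,0],[0,12,0,0],[0,14,0,0],[0,16,0,0],[0,17,0,0],[0,18,0,0],[0,18,0,0]],
])

```text
time: 12.7
tool_pos: [644.2, 96.5, 192.2]
tcp_rot: [3.141, -0.0, 1.939]
contact_force: [-0.4, -0.6, -0.4]
grip_width: 91.3
```

```bash
python3 -c "
from h import *
prof('s5',range(106,202,12))"
```

```text
12.75 [644.1   96.54 192.16] [-0.06 -0.13  0.56] 91.66519066342345
106 82 qx [-33.28 -29.61 -12.38] qy min -59.29178591406408 zmax 117.8339246155493
118 78 qx [-39.75 -36.36 -32.65] qy min -54.35891611481448 zmax 129.87961229484213
130 78 qx [-46.31 -43.01 -39.28] qy min -53.981395482951534 zmax 141.9004952795548
142 78 qx [-53.19 -49.59 -46.37] qy min -53.5536054969266 zmax 153.91915976134123
154 73 qx [-60.43 -56.6  -53.21] qy min -53.545623567453674 zmax 165.44141212416477
166 111 qx [-75.24 -64.53 -59.82] qy min -54.39319522531427 zmax 177.0977015968567
```

View pics/s5.png

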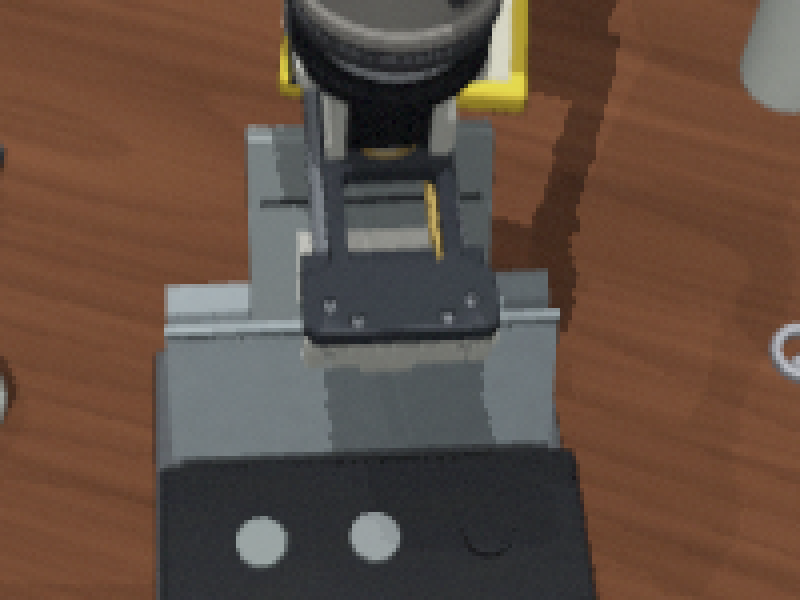

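Pack leans ~29° with bottom ~35 mm above the floor, at the shoe. Close the last of the gap, then push along the slope.

carry_out([
  [[0,2,3,0],[0,4,6,0],[0,5,9,0],[0,5,12,0],[0,5,14,0],[0,5,14,0]],
])

```text
time: 13.35
tool_pos: [648.6, 98.3, 177.7]
tcp_rot: [-3.141, -0.0, 1.939]
contact_force: [-0.4, 0.0, 0.4]
grip_width: 91.5
```

carry_out([
  [[0,0.5,1,0],[0,1,2,0],[0,1.5,3,0],[0,2,4,0],[0,2,4,0]],
])

```text
time: 13.85
tool_pos: [650.6, 99.1, 174.0]
tcp_rot: [-3.142, -0.0, 1.939]
contact_force: [0.1, -0.2, -0.3]
grip_width: 92.0
```

carry_out([
  [[0,0.5,1,0],[0,1,2,0],[0,1.5,3,0],[0,2,4,0],[0,2.5,5,0],[0,3,6,0],[0,3,6,0]],
])

```text
time: 14.55
tool_pos: [653.4, 100.2, 168.0]
tcp_rot: [-3.141, -0.0, 1.939]
contact_force: [-0.5, 0.8, 0.1]
grip_width: 91.7
```

```bash
python3 -c "
from h import *
prof('s6',range(106,202,12))"
```

```text
14.6 [653.4  100.16 168.09] [-0.51  0.46 -0.1 ] 91.88692027000594
106 81 qx [-30.93 -27.34 -10.66] qy min -66.24182730740385 zmax 117.92912831947721
118 76 qx [-36.43 -33.77 -30.02] qy min -54.41916099505106 zmax 129.9486790556645
130 69 qx [-42.65 -38.96 -36.34] qy min -54.12753332433628 zmax 141.3414793418527
142 75 qx [-47.31 -44.52 -41.12] qy min -53.64129971120462 zmax 153.7154992388809
154 72 qx [-53.82 -50.7  -47.37] qy min -53.75898180172986 zmax 165.75814469056866
166 96 qx [-67.34 -57.42 -53.57] qy min -54.40714841398916 zmax 175.64733000983847
190 7 qx [-91.53 -80.4  -72.28] qy min -35.32410019042662 zmax 201.07258134260667
```

The pack follows the finger (lean now 26°), but the palm doesn't meet its top edge there. Instead: grip the leaning pack near its top edge, tips only; that both rights it and drives it down along the slope.

carry_out([
  [[0,0,-10,0],[0,0,-25,0],[0,0,-40,0],[0,0,-47,0],[0,0,-48,0]],
])

```text
time: 15.1
tool_pos: [653.7, 100.1, 217.8]
tcp_rot: [3.14, 0.001, 1.939]
contact_force: [-0.4, -1.0, 0.7]
grip_width: 91.7
```

carry_out([
  [[0,-5,0,0],[0,-11,0,0],[0,-17,0,0],[0,-23,0,0],[0,-28,0,0],[0,-33,0,0],[0,-36,0,0],[0,-36,0,0]],
], fingers=45)

```text
time: 15.9
tool_pos: [619.5, 87.0, 216.4]
tcp_rot: [3.142, -0.0, 1.939]
contact_force: [0.5, -0.1, 0.8]
grip_width: 45.0
```

carry_out([
  [[0,0,0,0],[0,0,0,0],[0,0,0,0],[0,0,0,0],[0,0,0,0]],
], fingers=5)

```text
time: 16.4
tool_pos: [620.5, 87.4, 216.4]
tcp_rot: [3.139, 0.0, 1.939]
contact_force: [2.5, 2.0, -1.5]
grip_width: 21.4
```

```bash
python3 -c "
from h import *
prof('s7',range(106,202,12))"
```

```text
16.45 [620.43  87.4  216.31] [ 3.22  1.47 -1.85] 21.52304763859287
106 85 qx [-30.85 -27.   -10.7 ] qy min -68.04149461321212 zmax 117.85081530347057
118 71 qx [-36.6  -33.2  -29.84] qy min -54.43839008467492 zmax 129.9704563701045
130 70 qx [-41.33 -38.42 -34.95] qy min -54.06590494532443 zmax 141.67061980621838
142 75 qx [-47.33 -43.95 -40.48] qy min -53.702264186576926 zmax 153.92753867558397
154 71 qx [-53.04 -49.6  -46.01] qy min -53.77360827305218 zmax 165.7601298138369
166 96 qx [-67.47 -56.11 -52.33] qy min -54.39457509425083 zmax 177.1336562293165
```

Gripped at the lean (25°). Push along the slope in steps.

carry_out([
  [[0,0.4,0.9,0],[0,0.9,1.8,0],[0,1.7,3.6,0],[0,2.6,5.4,0],[0,3.5,7.2,0],[0,4.4,9,0],[0,4.4,9,0]],
])

```text
time: 17.15
tool_pos: [624.2, 88.5, 208.8]
tcp_rot: [3.14, 0.001, 1.939]
contact_force: [-1.1, 0.0, 7.3]
grip_width: 21.4
```

```bash
python3 -c "
from h import *
prof('s8',range(106,202,12))"
```

```text
17.2 [624.19  88.54 208.77] [-0.13 -0.32  7.45] 21.83273480140883
106 82 qx [-30.12 -26.98 -11.07] qy min -61.120905466445635 zmax 117.9623214254397
118 69 qx [-35.72 -32.85 -29.56] qy min -54.43900660074328 zmax 129.3790484932643
130 74 qx [-41.44 -38.15 -35.2 ] qy min -54.12799974499341 zmax 141.87071956808094
142 72 qx [-46.57 -43.59 -40.71] qy min -53.76907079323272 zmax 153.98495792384665
154 111 qx [-61.99 -50.57 -46.04] qy min -54.77007534660693 zmax 165.97480028529353
166 13 qx [-55.26 -52.22 -50.42] qy min -52.838969639752065 zmax 169.35173669207072
```

It descends with the tool (7.6 mm), ~10 N push. Continue.

carry_out([
  [[0,0.9,1.8,0],[0,1.7,3.6,0],[0,2.6,5.4,0],[0,3.5,7.2,0],[0,4.4,9,0],[0,5.2,10.8,0],[0,6,12.6,0],[0,6,12.6,0]],
])

```text
time: 18.0
tool_pos: [629.8, 90.7, 195.8]
tcp_rot: [3.14, 0.001, 1.939]
contact_force: [0.2, -0.2, 5.9]
grip_width: 21.5
```

carry_out([
  [[0,0.9,1.8,0],[0,1.7,3.6,0],[0,2.6,5.4,0],[0,3,6.3,0],[0,3,6.3,0]],
])

```text
time: 18.5
tool_pos: [632.5, 91.7, 189.6]
tcp_rot: [3.14, 0.001, 1.939]
contact_force: [-0.2, -0.3, 6.5]
grip_width: 22.0
```

```bash
python3 -c "
from h import *
prof('s9',range(106,202,12))"
```

```text
18.55 [632.53  91.72 189.61] [-0.29 -0.09  7.36] 22.03484513188303
106 85 qx [-30.07 -26.54 -10.14] qy min -68.3225953735456 zmax 117.84530587170657
118 73 qx [-36.01 -32.62 -29.33] qy min -54.49618601520667 zmax 129.8017234664588
130 75 qx [-41.83 -38.14 -35.08] qy min -54.14899193808887 zmax 141.8052860388242
142 77 qx [-53.15 -44.97 -40.54] qy min -53.76859399706789 zmax 149.18548133486354
```

carry_out([
  [[0,0.4,0.9,0],[0,0.9,1.8,0],[0,1.3,2.7,0],[0,1.7,3.6,0],[0,1.7,3.6,0],[0,1.7,3.6,0]],
])

```text
time: 19.15
tool_pos: [633.5, 91.6, 188.6]
tcp_rot: [3.141, 0.002, 1.939]
contact_force: [-9.6, -4.1, 21.8]
grip_width: 21.7
```

carry_out([
  [[0,0.2,0.5,0],[0,0.5,1,0],[0,0.5,1,0]],
])

```text
time: 19.45
tool_pos: [633.7, 91.6, 188.6]
tcp_rot: [3.141, 0.002, 1.939]
contact_force: [-12.8, -4.6, 28.3]
grip_width: 21.5
```

Hard stop: force jumps 7→33 N with no travel, consistent with the floor. Release, back off and look.

carry_out([
  [[0,-1,-4,0],[0,-2,-5,0],[0,-2,-5,0],[0,-2,-5,0],[0,-2,-5,0]],
], fingers=60)

```text
time: 19.95
tool_pos: [632.3, 92.1, 188.0]
tcp_rot: [-3.14, -0.001, 1.939]
contact_force: [-0.6, -0.9, -0.0]
grip_width: 56.7
```

carry_out([
  [[0,0,-20,0],[0,0,-55,0],[0,0,-95,0],[-10,-25,-120,0],[-20,-65,-120,0],[-20,-105,-120,0],[-20,-145,-120,0],[-20,-180,-120,0],[-20,-200,-120,0],[-20,-200,-120,0]],
])

```text
time: 20.95
tool_pos: [451.3, 0.9, 308.9]
tcp_rot: [-3.141, -0.0, 1.938]
contact_force: [-1.3, -0.7, 0.6]
grip_width: 59.4
```

Run:
```python
from h import *
P,p=prof('s10',range(106,202,12))
w=P[...,:2]-[673.5,107.5]; qx,qy,Z=w@EX,w@EY,P[...,2]
k=(Z>112)&(Z<200)&(abs(qx+50)<45)&(abs(qy)<75)
for a in(-50,-25,0,25,50):
    j=k&(abs(qy-a)<5); print(a,"top z",np.percentile(Z[j],[95,99]))
j=k&(Z<135); A=np.c_[qx[j],Z[j],np.ones(j.sum())]
print("lean deg",np.degrees(np.arctan(-np.polyfit(Z[j],qx[j],1)[0])),"qy",np.percentile(qy[k],[1,99]))
q,e=bot.capture("top"); cv2.imwrite("pics/t10.png",cv2.resize(q[95:275,190:440],(800,576),interpolation=3))
```

```text
21.0 [452.82   1.15 309.05] [ 0.52 -0.47  0.23] 59.655398193333575
106 75 qx [-30.55 -27.12 -11.56] qy min -66.70091979402217 zmax 117.6149516736903
118 74 qx [-36.1  -32.92 -29.84] qy min -54.5154813014788 zmax 129.86545232693825
130 87 qx [-54.11 -39.32 -35.76] qy min -54.358486513124724 zmax 141.9844791455272
142 66 qx [-52.81 -45.45 -41.6 ] qy min -55.41637663112912 zmax 148.1039479153409
-50 top z [145.68 147.58]
-25 top z [145.32 146.3 ]
0 top z [146.08 146.69]
25 top z [144.54 146.97]
50 top z [145.51 146.86]
lean deg 25.761288462641616 qy [-54.17  53.02]
```

View pics/s10.png

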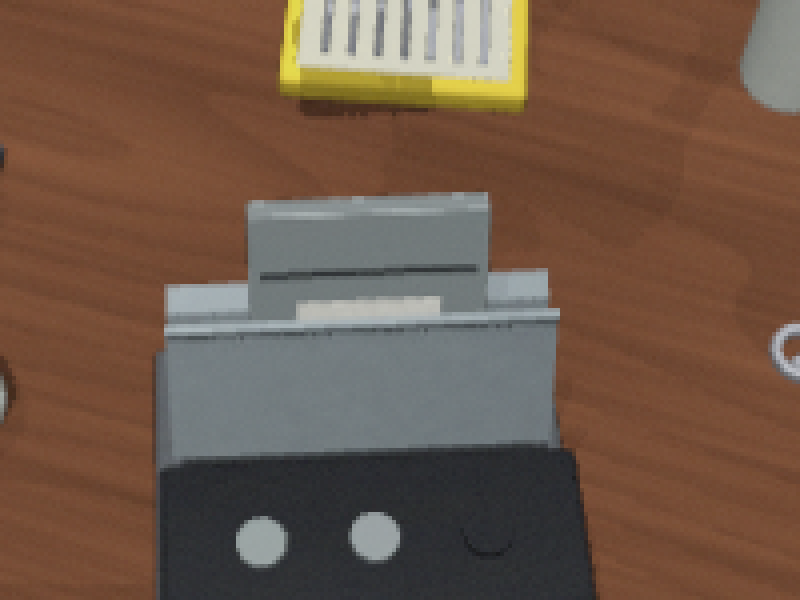

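View pics/t10.png

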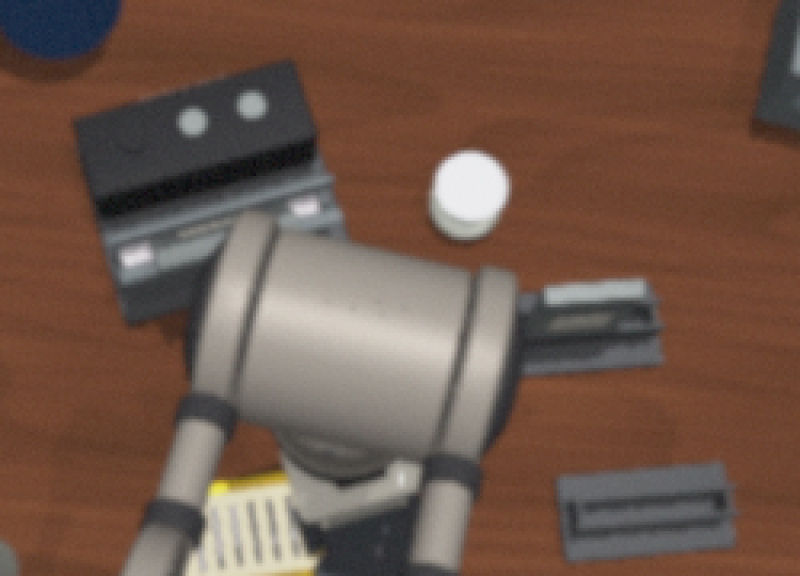

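```bash
python3 -c "
from plant import bot
print(bot.get_obs()['contact_force'],bot.close_job())"
```

```text
the job is handed in; nothing more can be done
[-0.15780867  0.13650142 -0.01262103] None
```

The wide pack is in the tester dock's slot, terminal edge down, and I judge it fully home. I let go of it and backed the arm clear before handing in at about 21 s; the arm was touching nothing then.

**How it went in:** The moves can't tilt the tool. So I put the pack upright into the mouth, opened the fingers to let it lean, gripped it by its top edge and pushed it down along the slope. An attempt to push it with the gripper's palm did nothing: the palm never met the pack's top edge.

**Last checks:**
- **Push:** the drag was about 7–10 N. The pack then stopped hard, with the vertical force rising to about 28 N (31 N in total) and no further travel.
- **Height:** the top edge is level along its length at about 146–147 mm; fully home works out to about 146.5 mm. Single noisy readings went up to 148 mm, so the last millimetre rests mostly on the hard stop.
- **Lean:** 25.8°, against the slot's 25.8°.
- **Other things:** the narrow pack is still in its stand, and no bystander looked moved in the last pictures. That was judged by eye: the spray can, tape roll and bit case were only partly in view, and the screwdriver and wrench were barely in view or not at all.

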